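# Set out the living-room table for the evening

### The arm

A 7-joint arm with a two-finger parallel gripper is mounted at the origin on the work surface. World frame = base frame: x ahead of the robot, y to its left, z up, the work surface at z = 0. Lengths are in m, angles in rad, forces in N, time in s.
With the tool pointing down it reaches from about 0.425 to 1.025 m from the base axis. Payload 9.4 kg.
Tool frame: the origin (TCP) lies at the very end of the fingers, on their centre line; the grasp point (between the pads) lies 19 mm behind it (arm.grasp_offset is the distance from the TCP to the grasp point, in m); y points along the fingers, x is the direction in which the jaws open and shut, and the axes are right-handed (so a half turn about y gives the same grasp; the last joint's range is limited). The gripper opens to 85 mm and grips with 20 to 120 N. Pads are 22 mm wide; open, the fingers measure 114 mm over their backs; the gripper's body (76 mm by 85 mm) begins 54 mm behind the grasp point. The pads swing forward as they close: fully open they stand 13 mm farther back than shut.
Start: joints at [-1.318, 0.599, -0.003, 1.599, 0.002, 0.943, -0.08], TCP at [0.235, 0.686, 0.231] pointing down, gripper open.
Joint ranges: [-2.57, 2.57], [-0.35, 1.97], [-1.29, 1.29], [0.11, 2.56], [-1.05, 4.19], [0.11, 1.86], [-2.63, 2.63]. Speed limits (rad/s): [2.22, 2.22, 3.01, 3.01, 3.14, 3.14, 3.14].

### API

Orientations are given as a rotation vector (axis times angle).
In Python, from cell import arm, viewer, close_job gives the robot as it stands. The module is installed in compiled form; this text tells all that it offers.
- The arm moves only by the shell command python3 -m jog 'ROWS' [FORCE]. ROWS is JSON, a list of rows, each a list of 7 numbers: the shift along the tool's x, y, z in cm, then the turn, a rotation vector about the tool's x, y, z in rad, then the closure, from -1 (fully open) to 1 (shut), so that 0 is half open. A call has 1 to 12 rows; each row shifts and turns the pose as measured when the row begins, along the tool's axes as they then stand; what a row does not reach is not made up. A row lasts 1/12 s, in which the tool goes at most 41.7 mm and 7.16 degrees, less where a joint would pass 70% of its speed; a pose out of reach is approached as far as the arm can. A call is refused whole if a number of a shift passes 4.17 or a number of a turn 0.125, either way. A call with a gripper value outside its range is refused whole. The fingers move at their own pace and stop on an object; FORCE is the grip in N (left out, the last holds). Time passes only in rows, so rows that do not move let the fingers close. It gives the time, the measured TCP pose, the force and the opening at its end, in the units of the state.
- arm.read_state(): the state, without advancing time (a new reading comes with each control period).
- viewer.read_camera(name): name is "scene" or "side" or "wrist"; returns a dict with "color" (384x512x3 uint8, red, green, blue), "vfov" (degrees; the focal length in pixels is half the picture's height over the tangent of half this angle, whatever the lens; pixels are square), "cx", "cy" (the principal point, pixels), "rvec" (rotation vector, rad) and "tvec" (3), from world to camera coordinates, as OpenCV has them. Camera axes: x right, y down, z forward; pixel columns grow to the right and rows downward; lengths in m; the calibration is good to about 2 mm. A picture is of the moment at which its call begins. There is no depth.
- close_job(): hands the job in, once; it reports no verdict.
The state is a dict: "clock": time; "joint_positions": joint angles; "qvel": joint speeds; "joint_efforts": joint torques, N m; "position": TCP position; "tcp_rot": TCP orientation; "contact_force": force on the tool from outside, world axes, zero at the start; "ft_torque": the same for the moment, N m; "finger_gap": finger opening in m.
Only numpy, scipy, OpenCV 4.12 (cv2) and the standard library are available. Lean on these libraries where they do the work, as an engineer would, in place of code of your own. Each camera call takes 0.05 s, during which the arm holds its last target. There are 200 camera calls.

### The job

Get the living-room table ready for the evening: stand the mug in the recess of the square oak coaster and put its lid on it, lay the earbud case flat on the middle of the round charging pad, and lay the two remotes, keys up, in the oak tray, the short one in the lane nearer the robot and the long one in the lane behind it. Set everything down gently, dropping nothing, and leave the candle jar and the power bank where they are.

Things in the scene. Friction and masses are not known exactly. Their poses are not given: they have to be found in the camera images.
- mug: Loose white ceramic mug, upright and empty. Origin: centre of its underside, z up. 63 mm outer diameter, 90 mm high, 4 mm wall, so the mouth is 55 mm wide; one D-handle sticks out along the mug's own +y (to 68 mm from the axis, 10 mm thick), so pinch the body across its x axis. Mass about 0.24 kg.
- lid: Loose round wooden mug lid, right way up. Origin: centre of its plug's underside, z up. Cork plug 46 mm diameter, 7 mm deep; disc 70 mm diameter from height 7 to 13 mm; knob 20 mm diameter (16 mm at its foot) up to height 37 mm. Seated, the plug is in the mug's mouth (4 mm play all round), the disc rests on the rim, and the origin is 83 mm above the mug's underside.
- earbuds: Loose white plastic earbud charging case lying flat, a pebble-like rounded block 60 mm (own x) by 46 mm (own y) by 24 mm high, edges rounded 9 mm. Origin: centre of its underside, z up.
- short_remote: Loose black remote control lying keys up, the shorter and narrower of two: 130 mm (own x) by 36 mm (own y) by 18 mm high. Origin: centre of its underside, z up.
- long_remote: Loose black remote control with a number pad lying keys up, the longer and wider of two: 170 mm (own x) by 46 mm (own y) by 20 mm high. Origin: centre of its underside, z up.
- coaster: Fixed square oak coaster, 112 x 112 mm, 16 mm high, with a square recess 84 x 84 mm, cork-lined, in its middle whose floor is 10 mm above the table (6 mm deep). Origin: centre of its underside, sides along its x and y, z up.
- charger: Fixed round wireless charging pad, 100 mm diameter, aluminium edge with a black rubber top 9 mm above the table. Origin: centre of its underside.
- tray: Fixed low oak remote tray, 152 mm (own x, pointing away from the robot) by 212 mm (own y). Two felt-lined lanes run along y, each 64 mm wide, 196 mm long: near lane centred on own x = -36 mm, far lane on own x = +36 mm. Lane floors 6 mm above the table; rims and the 8 mm rib between the lanes rise to 11 mm, so hold remotes by their upper part. Origin: centre of its underside, z up.
- candle: Bystander, loose: amber glass candle jar with a light wooden cap, 78 mm diameter, 70 mm high. Origin: centre of its underside. Leave it where it is.
- power_bank: Bystander, loose: flat grey power bank with a black panel, 90 mm (own x) by 60 mm (own y) by 20 mm high. Origin: centre of its underside. Leave it where it is.
Not all that is in view belongs to the job. What is shaped like the short_remote but orange is not meant. What is shaped like the lid but green is not meant.

How it is judged:
At the end, for the whole second after the job is handed in: Mug upright on the recess floor; lid level on it, plug in the mouth (8 mm); earbud case flat on the pad (16 mm of its middle); short remote flat on the near lane's floor, long remote flat on the far lane's, lengthwise, keys up. All let go and at rest; candle and power bank not moved 20 mm (x of mug in the frame of coaster between -0.013 and 0.013 m and y of mug in the frame of coaster between -0.013 and 0.013 m and z of mug in the frame of coaster between 0.0075 and 0.013 m and angle between mug's own z axis and vertical below 0.06 rad and horizontal distance between lid and mug below 0.008 m and z of lid in the frame of mug between 0.079 and 0.087 m and angle between each of lid, earbuds's own z axis and vertical below 0.08 rad and horizontal distance between earbuds and charger below 0.016 m and z of earbuds in the frame of charger between 0.006 and 0.012 m and x of short_remote in the frame of tray between -0.052 and -0.02 m and y of short_remote in the frame of tray between -0.045 and 0.045 m and z of short_remote in the frame of tray between 0.0035 and 0.009 m and angle between each of short_remote, long_remote's own z axis and vertical below 0.05 rad and angle between the x axis of short_remote and the y axis of tray, either way round below 0.35 rad and x of long_remote in the frame of tray between 0.024 and 0.048 m and y of long_remote in the frame of tray between -0.025 and 0.025 m and z of long_remote in the frame of tray between 0.0035 and 0.009 m and angle between the x axis of long_remote and the y axis of tray, either way round below 0.25 rad and linear speed of each of mug, lid, earbuds, short_remote, long_remote below 0.02 m/s and angular speed of each of mug, lid, earbuds, short_remote, long_remote below 0.2 rad/s); the robot touches nothing.
It fails at once if a thing is dropped: it moves at over 0.7 m/s less than 50 mm above the table, or the lid does so close above the mug ((linear speed of mug above 0.7 m/s and height (world z) of mug below 0.05 m) or (linear speed of lid above 0.7 m/s and height (world z) of lid below 0.05 m) or (linear speed of earbuds above 0.7 m/s and height (world z) of earbuds below 0.05 m) or (linear speed of short_remote above 0.7 m/s and height (world z) of short_remote below 0.05 m) or (linear speed of long_remote above 0.7 m/s and height (world z) of long_remote below 0.05 m) or (linear speed of lid above 0.7 m/s and horizontal distance between lid and mug below 0.06 m and z of lid in the frame of mug below 0.13 m)).
It fails at once if the candle jar is moved more than 20 mm (distance of candle from where it was at the start of the episode above 0.02 m).
It fails at once if the power bank is moved more than 20 mm (distance of power_bank from where it was at the start of the episode above 0.02 m).
It also fails if it takes over 120 s, if anything falls off the work surface, if the arm or the gripper's body presses on something with over 40 N, if the wrist force passes 120 N, or if a joint passes its speed limit or range.

## Working session

There is one attempt and no reset: what is moved stays moved. The work goes in short steps, Python scripts to look and compute and a shell command to move; the robot and the scene stay as the last step left them, time stands still between calls to the robot, and variables do not carry over. Pictures are saved under pics/ and viewed, about 12 in all and at most 16, crops included, and the job is handed in when it is done.

```bash
mkdir -p pics; cat > h.py <<'E'
import numpy as np, cv2, pickle
from cell import arm, viewer
from scipy.spatial.transform import Rotation as R
def snap(n,tag):
    c=viewer.read_camera(n); pickle.dump(c,open(f'pics/{tag}.pkl','wb')); cv2.imwrite(f'pics/{tag}.png',c['color'][:,:,::-1]); return c
def load(tag): return pickle.load(open(f'pics/{tag}.pkl','rb'))
def K(c):
    f=c['color'].shape[0]/2/np.tan(np.radians(c['vfov'])/2); return np.array([[f,0,c['cx']],[0,f,c['cy']],[0,0,1.]])
def pix2w(c,u,v,z):
    Rm=R.from_rotvec(c['rvec']).as_matrix(); C=-Rm.T@np.array(c['tvec'])
    d=Rm.T@np.linalg.inv(K(c))@np.array([u,v,1.]); return C+d*(z-C[2])/d[2]
def w2pix(c,p):
    return cv2.projectPoints(np.array(p,float).reshape(-1,1,3),np.array(c['rvec'],float),np.array(c['tvec'],float),K(c),None)[0][:,0]
def st():
    s=arm.read_state(); m=R.from_rotvec(s['tcp_rot']).as_matrix()
    print('t',round(s['clock'],2),'p',np.round(s['position'],4),'gap',round(s['finger_gap'],4),'F',np.round(s['contact_force'],1)); print(np.round(m,3)); return s,m
E
python3 - <<'E'
from h import *
for n in ['scene','side','wrist']:
    c=snap(n,n+'0'); print(n,c['vfov'],c['cx'],c['cy'],-R.from_rotvec(c['rvec']).as_matrix().T@np.array(c['tvec']))
a=[cv2.imread(f'pics/{n}0.png') for n in ['scene','side']]
for n,i in zip(['scene','side'],a): cv2.imwrite(f'pics/{n}0b.png',cv2.resize(i,(800,600),interpolation=cv2.INTER_CUBIC))
s,m=st()
print(s)
E
```

```text
scene 43.409146073019755 257.1603225816267 194.38749803168486 [0.82264755 0.59187999 1.32022918]
side 50.37602000576949 258.95969038744977 196.17445225838352 [ 0.0188698  -1.05067708  0.82829665]
wrist 63.99070417969134 259.4944206222283 191.25240496921788 [0.15814017 0.71091166 0.37454176]
t 0.15 p [0.2347 0.6856 0.2306] gap 0.0855 F [ 0.4 -0.6 -0.1]
[[ 0.324 -0.    -0.946]
 [ 0.946 -0.001  0.324]
 [-0.001 -1.    -0.   ]]
{'clock': 0.15, 'joint_positions': array([-1.3177114 ,  0.59998051, -0.00251701,  1.59995927,  0.0017975 ,
        0.94291315, -0.07981525]), 'qvel': array([ 0.00166693, -0.00119605, -0.00063625, -0.00351917, -0.00167934,
        0.00032644, -0.00097546]), 'joint_efforts': array([ 2.42505244e-03, -7.76997042e+01,  1.56625260e+00, -2.58236825e+01,
        1.23797890e-02,  6.85539751e-03, -1.98870765e-05]), 'position': array([0.23468753, 0.68557489, 0.23058274]), 'tcp_rot': array([-1.34820773, -0.96227364,  0.96383258]), 'contact_force': array([ 0.35118521, -0.59757277, -0.08807976]), 'ft_torque': array([ 0.02668474, -0.01274734,  0.00246872]), 'finger_gap': 0.08546074981897711}
```

View pics/scene0b.png

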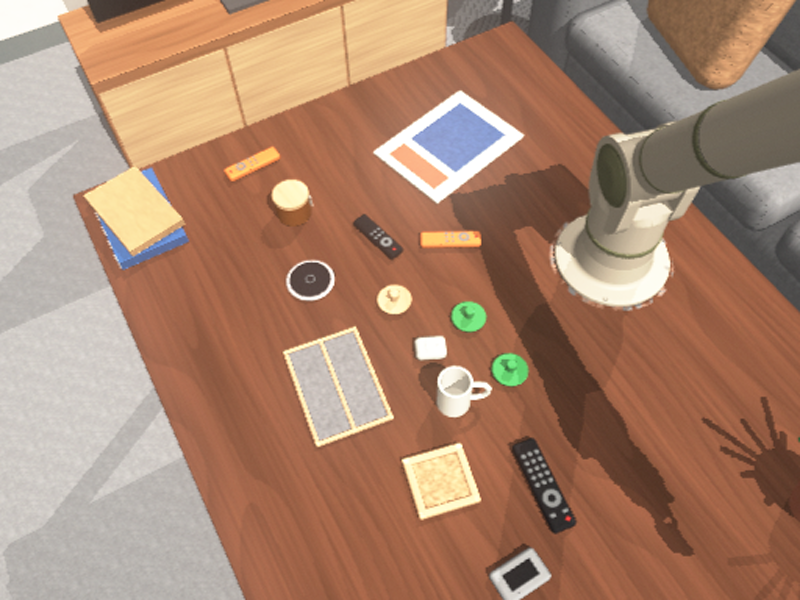

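View pics/side0b.png

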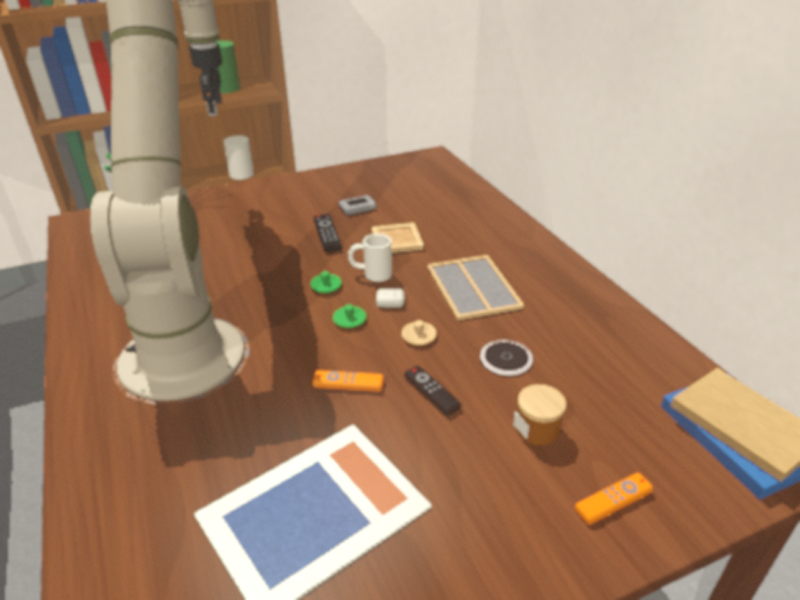

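Scene shows all objects: tray (340,385), coaster (440,480), pad (310,280), lid (394,298), case (431,348), mug (455,390), short remote (378,237), long remote (545,485), in the 800x600 image. I'll zoom in for measurement.

```bash
python3 - <<'E'
import cv2
i=cv2.imread('pics/scene0.png')
for n,(u,v) in {'A':(180,130),'B':(180,234)}.items():
    c=cv2.resize(i[v:v+150,u:u+200],(800,600),interpolation=cv2.INTER_CUBIC)
    for k in range(0,200,20):
        cv2.putText(c,str(u+k),(4*k,8),0,.35,(255,255,255),1); cv2.line(c,(4*k,0),(4*k,600),(255,255,255) ,1) if 0 else None
    cv2.imwrite(f'pics/crop{n}.png',c)
E
```

```text
(no output)
```

View pics/cropA.png

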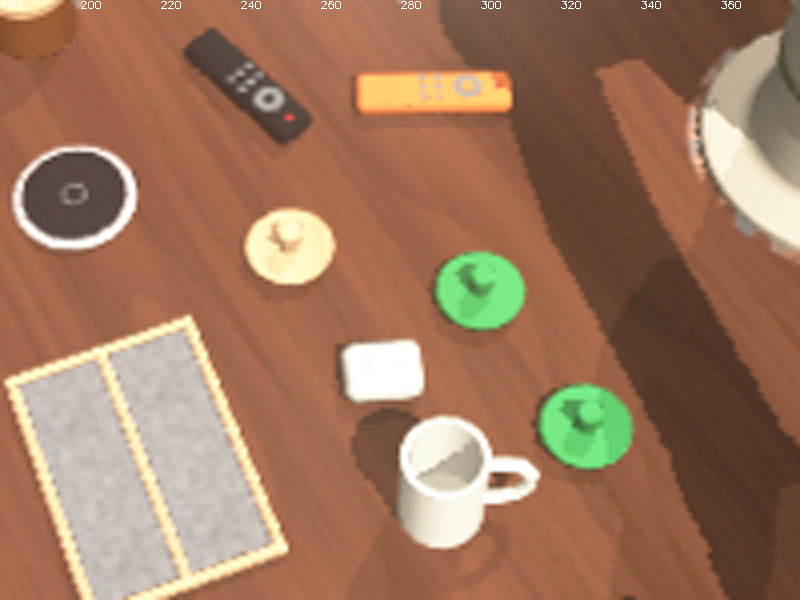

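View pics/cropB.png

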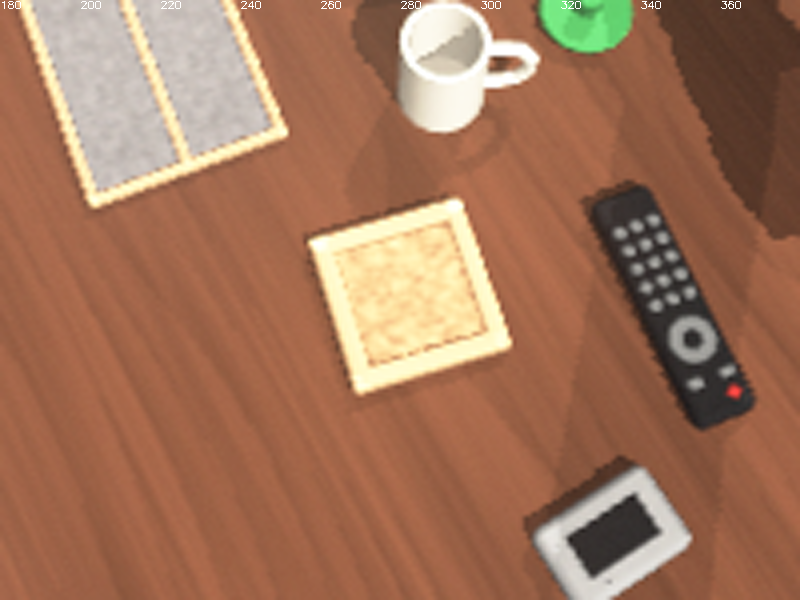

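Crops show clean outlines: I can read all corners. Converting them to world positions.

```bash
python3 - <<'E'
from h import *
c=load('scene0'); A=lambda x,y:((x+.5)/4-.5+180,(y+.5)/4-.5+130); B=lambda x,y:((x+.5)/4-.5+180,(y+.5)/4-.5+234)
def P(n,pts,z,f):
    w=np.array([pix2w(c,*f(*p),z)[:2] for p in pts]); m=w.mean(0)
    e=np.roll(w,-1,0)-w; print(n,'centre',m.round(4),'edges',np.linalg.norm(e,axis=1).round(4),'ang',np.degrees(np.arctan2(e[:,1],e[:,0])).round(1)); return w
P('short',[(213,29),(187,48),(285,143),(311,118)],.016,A)
P('long',[(592,205),(647,185),(753,405),(700,428)],.016,B)
P('case',[(342,345),(422,341),(425,400),(346,402)],.012,A)
P('lid',[(244,247),(290,284),(335,247),(290,208)],.012,A)
P('lid_knobtop',[(289,226)],.037,A)
P('mugrim',[(400,458),(445,497),(491,459),(445,417)],.09,A)
P('mughandle',[(536,476)],.05,A)
P('mugbase',[(441,546)],.0,A)
P('pad',[(12,198),(74,250),(137,197),(76,146)],.007,A)
P('tray',[(6,381),(190,316),(288,548)],.011,A)
P('tray_far',[(93,207),(288,131),(190,316-416),(6,381-416)],.011,B)
P('coaster',[(309,240),(461,198),(511,346),(359,394)],.016,B)
P('green1',[(436,290),(480,329),(526,290),(480,252)],.012,A)
P('green2',[(538,426),(586,468),(634,426),(586,384)],.012,A)
P('pb',[(533,537),(643,464),(691,538),(585,610)],.02,B)
P('candle',[(-8,0),(75,0)],.07,A)
P('orange',[(356,73),(512,73),(512,110),(356,110)],.016,A)
E
```

```text
short centre [ 0.405  -0.2887] edges [0.0296 0.13   0.033  0.1262] ang [  13.8  100.9 -159.9  -77.7]
long centre [0.4106 0.3356] edges [0.043  0.1664 0.04   0.1678] ang [170.8  80.6  -7.2 -98.4]
case centre [0.4442 0.0019] edges [0.0621 0.0513 0.0601 0.0496] ang [ 153.5   61.4  -28.1 -116.4]
lid centre [ 0.4517 -0.1331] edges [0.0506 0.0494 0.052  0.0519] ang [ 107.4 -165.7  -75.4   15.8]
lid_knobtop centre [ 0.4502 -0.136 ] edges [0.] ang [0.]
mugrim centre [0.4639 0.1173] edges [0.0428 0.0441 0.0454 0.0458] ang [ 106.  -168.5  -76.2   14.9]
mughandle centre [0.4032 0.1469] edges [0.] ang [0.]
mugbase centre [0.4779 0.1423] edges [0.] ang [0.]
pad centre [ 0.5796 -0.2642] edges [0.0737 0.0698 0.0736 0.0709] ang [ 107.6 -163.1  -73.3   16.8]
tray centre [ 0.6095 -0.0532] edges [0.1506 0.2103 0.258 ] ang [172.7  82.3 -62. ]
tray_far centre [ 0.6389 -0.0217] edges [0.1505 0.2096 0.1506 0.2108] ang [173.1 -97.6  -7.3  82.4]
coaster centre [0.564  0.2406] edges [0.1124 0.1107 0.1091 0.1135] ang [ 166.4   76.2  -12.1 -102.1]
green1 centre [ 0.3412 -0.0231] edges [0.0484 0.0514 0.0494 0.0503] ang [ 103.5 -166.6  -75.1   14.5]
green2 centre [0.3353 0.1172] edges [0.0485 0.0519 0.0491 0.0526] ang [ 104.4 -167.6  -76.4   13.1]
pb centre [0.5337 0.4454] edges [0.0881 0.054  0.0839 0.0539] ang [-177.9   90.3    2.   -85.2]
candle centre [ 0.5358 -0.4172] edges [0.0691 0.0691] ang [150. -30.]
orange centre [ 0.274  -0.2042] edges [0.1312 0.0384 0.1296 0.0384] ang [ 150.1   57.5  -29.9 -120.1]
```

```bash
cat > go.py <<'E'
import sys
from h import *
# usage: go.py x y z jaw_deg : remaining shift in tool axes (cm) and turn (rad, tool axes)
x,y,z,j=map(float,sys.argv[1:5]); s=arm.read_state(); m=R.from_rotvec(s['tcp_rot']).as_matrix(); p=np.array(s['position'])
best=None
for k in (0,180):
    a=np.radians(j+k); X=np.array([np.cos(a),np.sin(a),0]); Y=np.array([0,0,-1.]); T=np.column_stack([X,Y,np.cross(X,Y)])
    rv=R.from_matrix(m.T@T).as_rotvec()
    if best is None or np.linalg.norm(rv)<np.linalg.norm(best[0]): best=(rv,T)
d=np.array([x,y,z])-p
print('t',round(s['clock'],2),'p',p.round(4),'gap',round(s['finger_gap'],4),'F',np.round(s['contact_force'],1),'q7',round(s['joint_positions'][6],2),'tilt',round(np.degrees(np.arccos(-m[2,1])),2))
print('shift now cm',(m.T@d*100).round(2),'turn',best[0].round(3),'| shift after turn',(best[1].T@d*100).round(2))
E
python3 -m jog '[[0,0,0,0,0.125,0,-0.55],[0,0,0,0,0.125,0,-0.55],[0,0,0,0,0.125,0,-0.55],[0,0,0,0,0.125,0,-0.55],[0,0,0,0,0.125,0,-0.55],[0,0,0,0,0.125,0,-0.55],[0,0,0,0,0.125,0,-0.55],[0,0,0,0,0.125,0,-0.55],[0,0,0,0,0.125,0,-0.55],[0,0,0,0,0.125,0,-0.55],[0,0,0,0,0.125,0,-0.55],[0,0,0,0,0,0,-0.55]]' 40; python3 go.py 0.411 0.336 0.06 -8.5
```

```text
clock: 1.15
position: [0.2339, 0.6833, 0.2263]
tcp_rot: [-1.576, 0.115, -0.111]
contact_force: [-0.3, -0.6, -0.0]
finger_gap: 0.0661
t 1.15 p [0.2339 0.6833 0.2263] gap 0.0661 F [-0.3 -0.6 -0. ] q7 -1.21 tilt 0.48
shift now cm [ 22.54  16.85 -31.69] turn [ 0.008  0.005 -0.002] | shift after turn [ 22.65  16.63 -31.73]
```

```bash
python3 -m jog '[[1,0.5,-1.5,0.008,0,0,-0.55],[2.2,1.2,-3.1,0,0,0,-0.55],[2.2,1.2,-3.1,0,0,0,-0.55],[2.2,1.2,-3.1,0,0,0,-0.55],[2.2,1.2,-3.1,0,0,0,-0.55],[2.2,1.2,-3.1,0,0,0,-0.55],[2.2,1.2,-3.1,0,0,0,-0.55],[2.2,1.2,-3.1,0,0,0,-0.55],[2.2,1.2,-3.1,0,0,0,-0.55],[2.2,1.2,-3.1,0,0,0,-0.55],[1,0.6,-1.5,0,0,0,-0.55],[0,0,0,0,0,0,-0.55]]'; python3 go.py 0.411 0.336 0.06 -8.5
```

```text
clock: 2.15
position: [0.4154, 0.3416, 0.0995]
tcp_rot: [-1.566, 0.063, -0.06]
contact_force: [0.1, -0.1, 0.6]
finger_gap: 0.0665
t 2.15 p [0.4154 0.3416 0.0995] gap 0.0665 F [ 0.1 -0.1  0.6] q7 -0.57 tilt 0.27
shift now cm [-0.39  3.94 -0.61] turn [-0.004  0.07  -0.002] | shift after turn [-0.36  3.95 -0.62]
```

```bash
python3 -m jog '[[-0.2,1.5,-0.3,0,0.07,0,-0.55],[-0.2,1.5,-0.3,0,0,0,-0.55],[0,0.8,0,0,0,0,-0.55],[0,0,0,0,0,0,-0.55]]'; python3 go.py 0.411 0.336 0.06 -8.5; python3 -c "
from h import *
c=snap('wrist','w1');print(w2pix(c,[[.411,.336,.02],[.411,.336,0]]))"
```

```text
clock: 2.48
position: [0.4121, 0.3365, 0.061]
tcp_rot: [-1.561, 0.112, -0.11]
contact_force: [-0.9, -0.3, -0.8]
finger_gap: 0.0663
t 2.48 p [0.4121 0.3365 0.061 ] gap 0.0663 F [-0.9 -0.3 -0.8] q7 -0.58 tilt 0.42
shift now cm [-0.1   0.1  -0.07] turn [-0.007  0.006 -0.002] | shift after turn [-0.1   0.1  -0.07]
[[257.99040581 219.57813313]
 [258.18034149 208.53869453]]
```

View pics/w1.png

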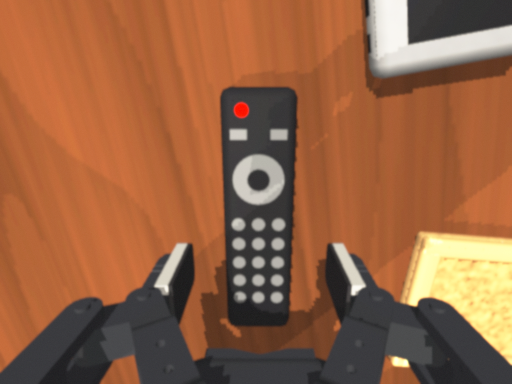

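The picture shows the long remote centred (u≈258) between the fingers, parallel to them. Lowering.

```bash
python3 -m jog '[[-0.1,1.3,-0.07,-0.007,0,0,-0.55],[0,1.3,0,0,0,0,-0.55],[0,1.3,0,0,0,0,-0.55],[0,0.9,0,0,0,0,-0.55],[0,0,0,0,0,0,-0.55]]'; for i in 1 2 3; do python3 -m jog '[[0,0.3,0,0,0,0,-0.55],[0,0,0,0,0,0,-0.55]]' | grep -E "pos|force"; done; python3 go.py 0.411 0.336 0.008 -8.5
```

```text
clock: 2.95
position: [0.4113, 0.3418, 0.0127]
tcp_rot: [-1.563, 0.102, -0.104]
contact_force: [0.3, 0.4, -0.1]
finger_gap: 0.0664
position: [0.411, 0.3425, 0.0094]
contact_force: [0.3, -0.4, 1.0]
position: [0.4113, 0.343, 0.0068]
contact_force: [0.0, 0.4, 0.5]
position: [0.4115, 0.3433, 0.0043]
contact_force: [-1.2, 0.4, -0.4]
t 3.45 p [0.4115 0.3433 0.0043] gap 0.0661 F [-1.2  0.4 -0.4] q7 -0.56 tilt 0.41
shift now cm [ 0.04 -0.38 -0.73] turn [-0.007  0.02   0.002] | shift after turn [ 0.06 -0.37 -0.73]
```

```bash
for i in 1 2 3 4; do python3 -m jog '[[0,0.25,-0.1,0,0,0,-0.55],[0,0,0,0,0,0,-0.55]]' | grep -E "pos|force"; done
```

```text
position: [0.4116, 0.3424, 0.0019]
contact_force: [-0.3, 0.3, 0.2]
position: [0.4116, 0.3412, -0.0007]
contact_force: [0.5, -0.3, -0.1]
position: [0.4115, 0.3401, -0.0034]
contact_force: [0.8, -0.7, 0.2]
position: [0.4114, 0.339, -0.0063]
contact_force: [-0.2, -0.0, 0.1]
```

```bash
for i in 1 2 ; do python3 -m jog '[[0,0.2,-0.1,0,0,0,-0.55],[0,0,0,0,0,0,-0.55]]' | grep -E "pos|force"; done
```

```text
position: [0.4116, 0.3394, -0.006]
contact_force: [0.5, 0.7, -0.2]
position: [0.4118, 0.3398, -0.006]
contact_force: [0.4, -0.2, 0.2]
```

```bash
python3 -m jog '[[0,-0.6,-0.1,0,0,0,-0.55],[0,-0.5,-0.1,0,0,0,-0.55],[0,0,0,0,0,0,-0.55]]'; python3 go.py 0.411 0.336 0.005 -8.5;  python3 -m jog '[[0,0,0,0,0,0,0.3],[0,0,0,0,0,0,0.3],[0,0,0,0,0,0,0.3],[0,0,0,0,0,0,0.3],[0,0,0,0,0,0,0.3],[0,0,0,0,0,0,0.3]]' 50; python3 go.py 0.411 0.336 0.005 -8.5
```

```text
clock: 4.7
position: [0.4115, 0.3374, 0.0061]
tcp_rot: [-1.554, 0.097, -0.105]
contact_force: [-0.3, -0.9, 0.4]
finger_gap: 0.0664
t 4.7 p [0.4115 0.3374 0.0061] gap 0.0664 F [-0.3 -0.9  0.4] q7 -0.55 tilt 0.87
shift now cm [-0.03  0.1  -0.14] turn [-0.015  0.019  0.004] | shift after turn [-0.03  0.11 -0.14]
clock: 5.2
position: [0.4116, 0.3372, 0.0067]
tcp_rot: [-1.554, 0.097, -0.106]
contact_force: [-0.3, -0.1, 5.2]
finger_gap: 0.0447
t 5.2 p [0.4116 0.3372 0.0067] gap 0.0447 F [-0.3 -0.1  5.2] q7 -0.55 tilt 0.89
shift now cm [-0.04  0.17 -0.13] turn [-0.015  0.019  0.005] | shift after turn [-0.04  0.17 -0.13]
```

```bash
python3 -m jog '[[0,-0.7,0,-0.015,0.02,0,0.3],[0,-2,0,0,0,0,0.3],[0,-3,0,0,0,0,0.3],[0,-3,0,0,0,0,0.3],[0,-3,0,0,0,0,0.3],[0,0,0,0,0,0,0.3]]'; python3 go.py 0.675 -0.026 0.06 -7.4
```

```text
clock: 5.7
position: [0.4096, 0.3353, 0.1239]
tcp_rot: [-1.576, 0.12, -0.117]
contact_force: [0.6, 0.6, -2.2]
finger_gap: 0.0446
t 5.7 p [0.4096 0.3353 0.1239] gap 0.0446 F [ 0.6  0.6 -2.2] q7 -0.63 tilt 0.51
shift now cm [ 31.68   6.63 -31.66] turn [ 0.009 -0.022 -0.001] | shift after turn [ 30.97   6.39 -32.41]
```

```bash
python3 -m jog '[[1,0,-1,0.009,-0.02,0,0.3],[2.2,0,-2.3,0,0,0,0.3],[2.5,0,-2.6,0,0,0,0.3],[2.5,0,-2.6,0,0,0,0.3],[2.5,0,-2.6,0,0,0,0.3],[2.5,0,-2.6,0,0,0,0.3],[2.5,0,-2.6,0,0,0,0.3],[2.5,0,-2.6,0,0,0,0.3],[2.5,0,-2.6,0,0,0,0.3],[2.5,0,-2.6,0,0,0,0.3],[2.5,0,-2.6,0,0,0,0.3],[2,0,-2,0,0,0,0.3]]' >/dev/null; python3 -m jog '[[1,0,-1,0,0,0,0.3],[0,0,0,0,0,0,0.3],[0,0,0,0,0,0,0.3]]'; python3 go.py 0.675 -0.026 0.04 -7.4
```

```text
clock: 6.95
position: [0.663, -0.0078, 0.11]
tcp_rot: [-1.569, 0.103, -0.083]
contact_force: [-0.3, 1.3, -1.0]
finger_gap: 0.0443
t 6.95 p [ 0.663  -0.0078  0.11  ] gap 0.0443 F [-0.3  1.3 -1. ] q7 0.01 tilt 0.71
shift now cm [ 1.49  6.99 -1.66] turn [ 0.001  0.011 -0.012] | shift after turn [ 1.42  7.   -1.65]
```

```bash
python3 -m jog '[[0.7,1,-0.8,0,0.011,-0.012,0.3],[0.7,2,-0.8,0,0,0,0.3],[0,2,0,0,0,0,0.3],[0,1.5,0,0,0,0,0.3],[0,0,0,0,0,0,0.3]]'; python3 go.py 0.675 -0.026 0.04 -7.4
python3 -c "
from h import *
snap('wrist','w2');snap('scene','s2')
i=cv2.imread('pics/s2.png')[190:310,140:300];a=cv2.imread('pics/w2.png');cv2.imwrite('pics/v2.png',np.hstack([cv2.resize(a,(400,300)),cv2.resize(i,(400,300),interpolation=cv2.INTER_CUBIC)]))"
```

```text
clock: 7.37
position: [0.6709, -0.016, 0.0415]
tcp_rot: [-1.565, 0.099, -0.092]
contact_force: [-0.4, 0.3, -1.7]
finger_gap: 0.0447
t 7.37 p [ 0.6709 -0.016   0.0415] gap 0.0447 F [-0.4  0.3 -1.7] q7 0.04 tilt 0.32
shift now cm [ 0.53  0.14 -0.94] turn [-0.004  0.008 -0.004] | shift after turn [ 0.54  0.15 -0.94]
```

View pics/v2.png

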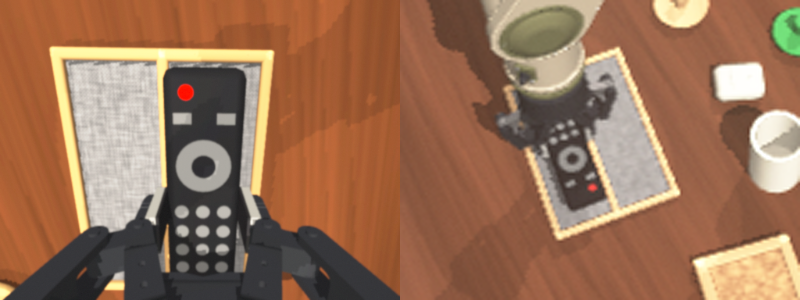

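Remote is held level over the far lane; it needs ~5 mm outward and 9 mm along. Correct, then lower.

```bash
python3 -m jog '[[0.5,0.2,-0.9,-0.004,0.008,-0.004,0.3],[0.1,0.8,-0.1,0,0,0,0.3],[0,0.8,0,0,0,0,0.3],[0,0,0,0,0,0,0.3]]' >/dev/null; python3 go.py 0.675 -0.026 0.013 -7.4; for i in 1 2; do python3 -m jog '[[0,0.3,0,0,0,0,0.3],[0,0,0,0,0,0,0.3]]' | grep -E "pos|force"; done;  python3 go.py 0.675 -0.026 0.013 -7.4
```

```text
t 7.8 p [ 0.6789 -0.0253  0.0282] gap 0.0446 F [ 0.2  0.4 -2.3] q7 0.05 tilt 0.44
shift now cm [-0.39  1.52 -0.12] turn [-0.001  0.002  0.008] | shift after turn [-0.38  1.52 -0.12]
position: [0.6791, -0.0253, 0.025]
contact_force: [-0.2, -1.1, -1.5]
position: [0.6791, -0.0253, 0.022]
contact_force: [0.7, 0.5, -1.9]
t 8.13 p [ 0.6791 -0.0253  0.022 ] gap 0.0444 F [ 0.7  0.5 -1.9] q7 0.05 tilt 0.47
shift now cm [-0.41  0.9  -0.12] turn [-0.001  0.001  0.008] | shift after turn [-0.4   0.9  -0.12]
```

```bash
python3 -m jog '[[-0.4,0.2,-0.1,0,0,0.008,0.3],[0,0.3,0,0,0,0,0.3],[0,0,0,0,0,0,0.3]]' | grep -E "pos|force"; for i in 1 2 3; do python3 -m jog '[[0,0.2,0,0,0,0,0.3],[0,0,0,0,0,0,0.3]]' | grep -E "pos|force"; done;  python3 go.py 0.675 -0.026 0.013 -7.4
```

```text
position: [0.6747, -0.0257, 0.0167]
contact_force: [0.4, 0.5, -1.8]
position: [0.6747, -0.0258, 0.0145]
contact_force: [0.3, 0.4, -1.4]
position: [0.675, -0.0259, 0.0131]
contact_force: [-1.3, 0.3, 1.2]
position: [0.6752, -0.0258, 0.0135]
contact_force: [-0.3, 1.0, -0.2]
t 8.88 p [ 0.6752 -0.0258  0.0135] gap 0.0448 F [-0.3  1.  -0.2] q7 0.05 tilt 0.16
shift now cm [-0.02  0.05 -0.02] turn [-0.003  0.001  0.001] | shift after turn [-0.02  0.05 -0.02]
```

```bash
python3 -m jog '[[0,0,0,0,0,0,-0.1],[0,0,0,0,0,0,-0.3],[0,0,0,0,0,0,-0.3],[0,-0.5,0,0,0,0,-0.3],[0,-2,0,0,-0.11,0,-0.3],[0,-3,0,0,-0.11,0,-0.3],[0,-3,0,0,-0.11,0,-0.3],[0,0,0,0,0,0,-0.3]]'; python3 go.py 0.405 -0.288 0.06 11.6
```

```text
clock: 9.55
position: [0.6745, -0.0261, 0.0998]
tcp_rot: [-1.563, -0.169, 0.172]
contact_force: [1.5, -1.0, 0.7]
finger_gap: 0.0556
t 9.55 p [ 0.6745 -0.0261  0.0998] gap 0.0556 F [ 1.5 -1.   0.7] q7 0.27 tilt 0.12
shift now cm [-31.96   4.03 -19.76] turn [-0.001  0.015 -0.002] | shift after turn [-31.67   3.98 -20.24]
```

```bash
python3 -m jog '[[-1.5,0,-1,0,0,0,-0.3],[-3.1,0,-2,0,0.005,0,-0.3],[-3.1,0,-2,0,0.01,0,-0.3],[-3.1,0,-2,0,0,0,-0.3],[-3.1,0,-2,0,0,0,-0.3],[-3.1,0,-2,0,0,0,-0.3],[-3.1,0,-2,0,0,0,-0.3],[-3.1,0,-2,0,0,0,-0.3],[-3.1,0,-2,0,0,0,-0.3],[-3.1,0,-2,0,0,0,-0.3],[-2,0,-1.2,0,0,0,-0.3],[0,0,0,0,0,0,-0.3]]'; python3 go.py 0.405 -0.288 0.06 11.6
```

```text
clock: 10.55
position: [0.3917, -0.2968, 0.0974]
tcp_rot: [-1.564, -0.151, 0.15]
contact_force: [0.3, 0.5, -0.1]
finger_gap: 0.0554
t 10.55 p [ 0.3917 -0.2968  0.0974] gap 0.0554 F [ 0.3  0.5 -0.1] q7 0.75 tilt 0.11
shift now cm [1.47 3.74 0.61] turn [-0.002 -0.011  0.001] | shift after turn [1.48 3.74 0.6 ]
```

```bash
python3 -m jog '[[0.7,1,0.3,0,-0.011,0,-0.3],[0.7,1.5,0.3,0,0,0,-0.3],[0,1,0,0,0,0,-0.3],[0,0,0,0,0,0,-0.3]]'; python3 go.py 0.405 -0.288 0.06 11.6; python3 -c "
from h import *
c=snap('wrist','w3');print(w2pix(c,[[.405,-.288,.018]]))"
```

```text
clock: 10.88
position: [0.4047, -0.2883, 0.06]
tcp_rot: [-1.565, -0.157, 0.152]
contact_force: [-0.6, 0.0, -0.8]
finger_gap: 0.0554
t 10.88 p [ 0.4047 -0.2883  0.06  ] gap 0.0554 F [-0.6  0.  -0.8] q7 0.73 tilt 0.15
shift now cm [ 0.04 -0.    0.03] turn [-0.    -0.006  0.003] | shift after turn [ 0.04 -0.    0.03]
[[260.35236514 217.30823231]]
```

View pics/w3.png

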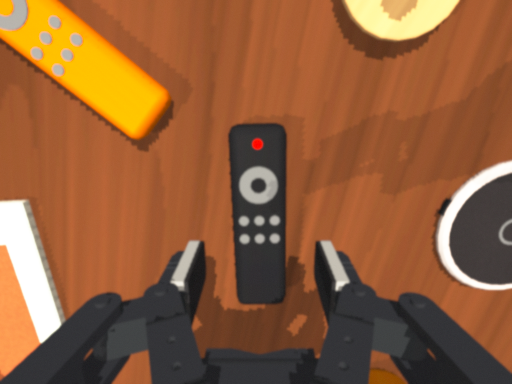

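Short remote centred at u≈259 and aligned. Lower and grip.

```bash
python3 -m jog '[[0,1.4,0,0,0,0,-0.3],[0,1.4,0,0,0,0,-0.3],[0,1.4,0,0,0,0,-0.3],[0,1.1,0,0,0,0,-0.3],[0,0,0,0,0,0,-0.3]]' >/dev/null; python3 go.py 0.405 -0.288 0.006 11.6
```

```text
t 11.35 p [ 0.4104 -0.2844  0.006 ] gap 0.0556 F [-1.2 -0.3  0.4] q7 0.72 tilt 0.36
shift now cm [-0.6  -0.   -0.24] turn [0.001 0.002 0.006] | shift after turn [-0.6   0.   -0.25]
```

```bash
python3 -m jog '[[-0.6,0,-0.25,0,0,0.006,-0.3],[0,0,0,0,0,0,-0.3]]' >/dev/null; python3 go.py 0.405 -0.288 0.006 11.6; python3 -m jog '[[0,0,0,0,0,0,0.5],[0,0,0,0,0,0,0.5],[0,0,0,0,0,0,0.5],[0,0,0,0,0,0,0.5],[0,0,0,0,0,0,0.5],[0,-0.5,0,0,0,0,0.5],[0,-2,0,0,0.1,0,0.5],[0,-3,0,0,0.11,0,0.5],[0,-3,0,0,0.11,0,0.5],[0,0,0,0,0,0,0.5]]' 50;  python3 go.py 0.6032 -0.0171 0.05 -7.4
```

```text
t 11.52 p [ 0.4055 -0.2871  0.0061] gap 0.0557 F [-0.8 -0.1  0.2] q7 0.73 tilt 0.04
shift now cm [-0.07  0.01 -0.08] turn [-0.     0.005 -0.001] | shift after turn [-0.07  0.01 -0.08]
clock: 12.35
position: [0.4053, -0.2867, 0.0968]
tcp_rot: [-1.566, 0.101, -0.101]
contact_force: [1.7, -0.9, -0.4]
finger_gap: 0.0349
t 12.35 p [ 0.4053 -0.2867  0.0968] gap 0.0349 F [ 1.7 -0.9 -0.4] q7 0.54 tilt 0.13
shift now cm [16.16  4.75 29.27] turn [-0.002  0.    -0.   ] | shift after turn [16.15  4.68 29.29]
```

```bash
python3 -m jog '[[0.8,0,1.5,0,0,0,0.5],[1.7,0,3,0,0,0,0.5],[1.7,0,3.1,0,0,0,0.5],[1.7,0,3.1,0,0,0,0.5],[1.7,0,3.1,0,0,0,0.5],[1.7,0,3.1,0,0,0,0.5],[1.7,0,3.1,0,0,0,0.5],[1.7,0,3.1,0,0,0,0.5],[1.7,0,3.1,0,0,0,0.5],[1.2,0,2,0,0,0,0.5],[0,0,0,0,0,0,0.5],[0,0,0,0,0,0,0.5]]'|grep gap;  python3 go.py 0.6032 -0.0171 0.05 -7.4
```

```text
finger_gap: 0.0345
t 13.35 p [ 0.6043 -0.015   0.0994] gap 0.0345 F [-0.8  0.1 -0.6] q7 0.05 tilt 0.32
shift now cm [-0.11  4.94 -0.23] turn [-0.     0.007  0.006] | shift after turn [-0.08  4.94 -0.23]
```

```bash
python3 -m jog '[[-0.1,1.5,-0.2,0,0.007,0.006,0.5],[-0.1,2,0,0,0,0,0.5],[-0.1,2,0,0,0,0,0.5],[-0.1,1.5,0,0,0,0,0.5],[0,0,0,0,0,0,0.5]]'|grep gap;  python3 go.py 0.6032 -0.0171 0.02 -7.4
```

```text
finger_gap: 0.0343
t 13.77 p [ 0.5969 -0.0212  0.0249] gap 0.0343 F [-0.8 -0.3 -1.2] q7 0.08 tilt 0.12
shift now cm [0.57 0.49 0.49] turn [ 0.001 -0.003 -0.002] | shift after turn [0.57 0.49 0.48]
```

```bash
python3 -m jog '[[0.57,0.3,0.48,0,0,0,0.5],[0,0.3,0,0,0,0,0.5],[0,0,0,0,0,0,0.5]]' | grep -E "pos|force"; for i in 1 2 3 4; do python3 -m jog '[[0,0.2,0,0,0,0,0.5],[0,0,0,0,0,0,0.5]]' | grep -E "pos|force"; done;  python3 go.py 0.6032 -0.0171 0.0122 -7.4
```

```text
position: [0.6016, -0.0206, 0.0176]
contact_force: [-0.5, 0.3, -0.7]
position: [0.6023, -0.0212, 0.0164]
contact_force: [-1.2, 0.6, -0.3]
position: [0.6029, -0.0212, 0.0153]
contact_force: [-0.2, 0.1, -0.8]
position: [0.6033, -0.021, 0.0138]
contact_force: [0.0, -0.2, -0.7]
position: [0.6037, -0.021, 0.014]
contact_force: [0.2, 0.3, -1.6]
t 14.68 p [ 0.6037 -0.021   0.014 ] gap 0.0343 F [ 0.2  0.3 -1.6] q7 0.08 tilt 0.1
shift now cm [-0.1   0.18  0.38] turn [ 0.001 -0.008  0.001] | shift after turn [-0.1   0.18  0.38]
```

```bash
for i in 1 2; do python3 -m jog '[[0,0.3,0,0,0,0,0.5],[0,0,0,0,0,0,0.5]]' | grep -E "pos|force"; done; python3 -c "
from h import *
snap('side','d4');snap('scene','s4')
i=cv2.imread('pics/s4.png')[190:310,140:300];a=cv2.imread('pics/d4.png')[130:230,240:373];cv2.imwrite('pics/v4.png',np.hstack([cv2.resize(a,(400,300),interpolation=cv2.INTER_CUBIC),cv2.resize(i,(400,300),interpolation=cv2.INTER_CUBIC)]))"
```

```text
position: [0.6043, -0.021, 0.0142]
contact_force: [-0.2, 0.6, -1.3]
position: [0.605, -0.021, 0.0141]
contact_force: [0.3, -0.3, -1.4]
```

View pics/v4.png

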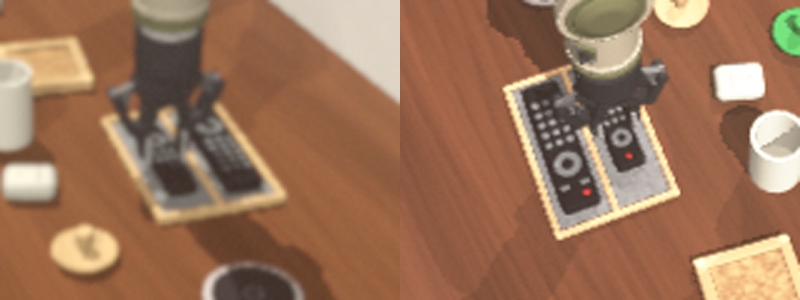

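```bash
python3 -m jog '[[0,0.4,0,0,0,0,0.5],[0,0.4,0,0,0,0,0.5],[0,0,0,0,0,0,0.5]]' | grep -E "pos|force"; python3 -c "
from h import *
s=arm.read_state();print(s['joint_positions'].round(3),s['joint_efforts'].round(2))"; python3 go.py 0.6032 -0.0171 0.0122 -7.4
```

```text
position: [0.6054, -0.0209, 0.0133]
contact_force: [0.2, -0.6, -1.9]
[-0.152  0.765  0.143  2.03  -0.292  0.357  0.087] [ 1.000e-01 -7.640e+01  4.990e+00 -1.119e+01 -1.000e-02  2.800e-01
  3.000e-02]
t 15.37 p [ 0.6054 -0.0209  0.0133] gap 0.0346 F [ 0.2 -0.6 -1.9] q7 0.09 tilt 0.52
shift now cm [-0.27  0.11  0.35] turn [-0.004 -0.009  0.008] | shift after turn [-0.26  0.11  0.35]
```

```bash
python3 -m jog '[[-0.2,0.3,0.3,0,-0.009,0.008,0.5],[0,0,0,0,0,0,0.5]]' | grep -E "pos|force";python3 -m jog '[[0,0.7,0,0,0,0,0.5],[0,0,0,0,0,0,0.5]]' | grep -E "pos|force"; python3 go.py 0.6032 -0.0171 0.0122 -7.4
```

```text
position: [0.6052, -0.0199, 0.0124]
contact_force: [-0.5, -0.1, -0.7]
position: [0.6058, -0.0199, 0.0084]
contact_force: [-0.2, 0.1, -1.2]
t 15.7 p [ 0.6058 -0.0199  0.0084] gap 0.0347 F [-0.2  0.1 -1.2] q7 0.09 tilt 0.42
shift now cm [-0.3  -0.38  0.25] turn [-0.004 -0.002  0.006] | shift after turn [-0.3  -0.38  0.25]
```

```bash
python3 -c "
from h import *
snap('wrist','w5');snap('side','d5')
i=cv2.imread('pics/w5.png');a=cv2.imread('pics/d5.png')[140:220,260:367];cv2.imwrite('pics/v5.png',np.hstack([cv2.resize(a,(400,300),interpolation=cv2.INTER_CUBIC),cv2.resize(i,(400,300),interpolation=cv2.INTER_AREA)]))"; python3 go.py 0.6032 -0.0171 0.0122 -7.4
```

```text
t 15.8 p [ 0.6057 -0.0198  0.0078] gap 0.0349 F [ 1.1 -1.2 -1. ] q7 0.09 tilt 0.39
shift now cm [-0.29 -0.44  0.24] turn [-0.003 -0.002  0.006] | shift after turn [-0.29 -0.44  0.24]
```

View pics/v5.png

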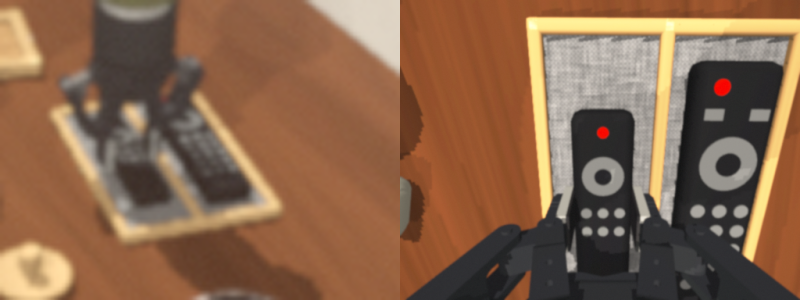

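```bash
python3 -m jog '[[0,-0.2,0,0,0,0,0.4],[0,0,0,0,0,0,0.15],[0,0,0,0,0,0,-0.1],[0,0,0,0,0,0,-0.2],[0,-0.5,0,0,0,0,-0.2],[0,-2,0,0,-0.125,0,-0.2],[0,-3,0,0,-0.125,0,-0.2],[0,-3,0,0,-0.125,0,-0.2],[0,0,0,0,-0.125,0,-0.2],[0,0,0,0,-0.125,0,-0.2],[0,0,0,0,0,0,-0.2]]'; python3 -c "
from h import *
snap('scene','s6')
i=cv2.imread('pics/s6.png')[190:310,140:300];cv2.imwrite('pics/v6.png',cv2.resize(i,(800,600),interpolation=cv2.INTER_CUBIC))";  python3 go.py 0.4639 0.1173 0.14 64
```

```text
clock: 16.72
position: [0.604, -0.0196, 0.0963]
tcp_rot: [-1.535, -0.396, 0.396]
contact_force: [-0.1, 0.7, -0.8]
finger_gap: 0.0511
t 16.77 p [ 0.6038 -0.0195  0.096 ] gap 0.0513 F [-0.1 -0.   0.7] q7 0.47 tilt 0.01
shift now cm [-5.75 -4.4  18.7 ] turn [ 0.    -0.619 -0.   ] | shift after turn [ 6.16 -4.4  18.57]
```

```bash
python3 -m jog '[[0,-1.3,0,0,-0.125,0,-1],[0,-1.3,0,0,-0.125,0,-1],[0,-1.3,0,0,-0.125,0,-1],[0,-1.3,0,0,-0.125,0,-1],[0,-0.5,0,0,-0.119,0,-1],[1,0,3,0,0,0,-1],[1,0,3,0,0,0,-1],[1,0,3,0,0,0,-1],[1,0,3,0,0,0,-1],[1,0,3,0,0,0,-1],[1,0,2,0,0,0,-1],[0,0,0,0,0,0,-1]]';  python3 go.py 0.4639 0.1173 0.14 64
```

```text
clock: 17.77
position: [0.4705, 0.1117, 0.1507]
tcp_rot: [-1.396, -0.832, 0.849]
contact_force: [0.1, 0.6, 0.8]
finger_gap: 0.0853
t 17.77 p [0.4705 0.1117 0.1507] gap 0.0853 F [0.1 0.6 0.8] q7 0.61 tilt 0.7
shift now cm [0.19 1.07 0.84] turn [-0.01  -0.036 -0.006] | shift after turn [0.21 1.07 0.84]
```

```bash
python3 -m jog '[[0.2,0.5,0.85,-0.01,-0.036,-0.006,-1],[0,0,0,0,0,0,-1]]' >/dev/null; python3 go.py 0.4639 0.1173 0.14 64; python3 -c "
from h import *
c=snap('wrist','w7');snap('scene','s7');print(w2pix(c,[[.4639,.1173,.09],[.4032,.1469,.05]])*400/512)
i=cv2.imread('pics/s7.png')[190:310,140:300];a=cv2.imread('pics/w7.png');cv2.imwrite('pics/v7.png',np.hstack([cv2.resize(a,(400,300),interpolation=cv2.INTER_AREA),cv2.resize(i,(400,300),interpolation=cv2.INTER_CUBIC)]))"
```

```text
t 17.93 p [0.4625 0.1188 0.1452] gap 0.0855 F [-0.3 -0.6 -0.7] q7 0.6 tilt 0.11
shift now cm [-0.07  0.52 -0.19] turn [-0.002 -0.005 -0.001] | shift after turn [-0.07  0.52 -0.19]
[[202.95305748 166.86855885]
 [202.689915    86.26352504]]
```

View pics/v7.png

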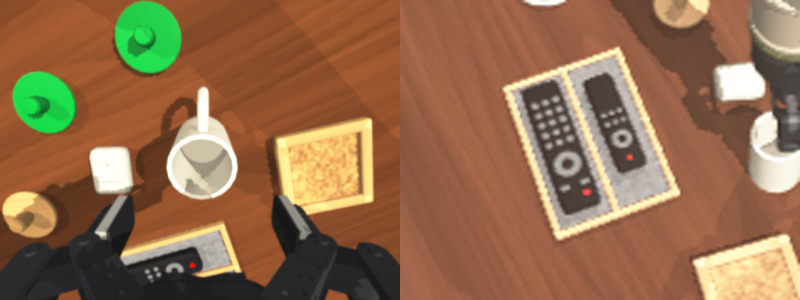

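Both remotes lie flat in their lanes; mug is centred (u≈202/400) between open fingers, handle straight ahead. Descending on the mug.

```bash
python3 -m jog '[[-0.1,1.5,-0.2,0,0,0,-1],[0,1.5,0,0,0,0,-1],[0,1.5,0,0,0,0,-1],[0,0,0,0,0,0,-1]]' >/dev/null; python3 go.py 0.4639 0.1173 0.035 64
```

```text
t 18.37 p [0.471  0.1127 0.1005] gap 0.0855 F [-0.5 -0.4 -0.5] q7 0.58 tilt 0.21
shift now cm [0.07 6.55 0.87] turn [ 0.003 -0.024  0.001] | shift after turn [0.1  6.55 0.84]
```

```bash
python3 -m jog '[[0.1,0,0.9,0,-0.024,0,-1],[0,1.2,0.1,0,0,0,-1],[0,1.2,0.1,0,0,0,-1],[0,1.2,0.1,0,0,0,-1],[0,1.2,0.1,0,0,0,-1],[0,1.2,0.1,0,0,0,-1],[0,0,0,0,0,0,-1]]' >/dev/null; python3 go.py 0.4639 0.1173 0.035 64
```

```text
t 18.95 p [0.4619 0.1189 0.0428] gap 0.0855 F [0.2 0.7 0.1] q7 0.55 tilt 0.46
shift now cm [-0.05  0.78 -0.24] turn [ 0.007 -0.006  0.003] | shift after turn [-0.05  0.78 -0.25]
```

```bash
python3 -m jog '[[0,0.3,-0.2,0.007,0,0.003,-1],[0,0,0,0,0,0,-0.6],[0,0,0,0,0,0,-0.2],[0,0,0,0,0,0,0],[0,0,0,0,0,0,0],[0,0,0,0,0,0,0],[0,0,0,0,0,0,0]]' 45; python3 go.py 0.4639 0.1173 0.04 64; python3 -m jog '[[0,-0.5,0,0,0,0,0],[0,-1,0,0,0,0,0],[0,-2,0,0,0,0,0],[0,-1.5,0,0,0,0,0],[0,0,0,0,0,0,0]]'; python3 go.py 0.564 0.2406 0.07 64
```

```text
clock: 19.53
position: [0.4653, 0.1177, 0.0432]
tcp_rot: [-1.394, -0.865, 0.86]
contact_force: [-0.3, 0.2, -3.3]
finger_gap: 0.0609
t 19.53 p [0.4653 0.1177 0.0432] gap 0.0609 F [-0.3  0.2 -3.3] q7 0.55 tilt 0.17
shift now cm [-0.1   0.32  0.11] turn [ 0.002 -0.008  0.002] | shift after turn [-0.1   0.32  0.11]
clock: 19.95
position: [0.4638, 0.1174, 0.0951]
tcp_rot: [-1.393, -0.862, 0.864]
contact_force: [-0.5, 0.1, -3.0]
finger_gap: 0.0609
t 19.95 p [0.4638 0.1174 0.0951] gap 0.0609 F [-0.5  0.1 -3. ] q7 0.57 tilt 0.05
shift now cm [15.49  2.5  -3.49] turn [-0.    -0.007 -0.001] | shift after turn [15.46  2.51 -3.6 ]
```

```bash
python3 -m jog '[[1.5,0,-0.3,0,0,0,0],[2.8,0,-0.6,0,0,0,0],[3,0,-0.7,0,0,0,0],[3,0,-0.7,0,0,0,0],[3,0,-0.7,0,0,0,0],[1.5,0,-0.4,0,0,0,0],[0,0,0,0,0,0,0],[0,0,0,0,0,0,0]]'; python3 go.py 0.564 0.2406 0.07 64
```

```text
clock: 20.62
position: [0.5611, 0.2374, 0.0918]
tcp_rot: [-1.394, -0.857, 0.865]
contact_force: [-0.7, -0.5, -3.1]
finger_gap: 0.0608
t 20.62 p [0.5611 0.2374 0.0918] gap 0.0608 F [-0.7 -0.5 -3.1] q7 0.49 tilt 0.25
shift now cm [ 0.42  2.18 -0.12] turn [-0.002 -0.01  -0.004] | shift after turn [ 0.41  2.18 -0.12]
```

```bash
python3 -m jog '[[0.4,0.7,-0.1,0,-0.01,-0.004,0],[0,1,0,0,0,0,0],[0,0.6,0,0,0,0,0],[0,0,0,0,0,0,0]]' >/dev/null; python3 go.py 0.564 0.2406 0.0535 64
```

```text
t 20.95 p [0.561  0.2372 0.0651] gap 0.0608 F [-0.3  0.5 -3.2] q7 0.49 tilt 0.31
shift now cm [ 0.44  1.16 -0.13] turn [-0.004 -0.    -0.004] | shift after turn [ 0.43  1.16 -0.12]
```

```bash
python3 -m jog '[[0.4,0.3,-0.1,-0.004,0,-0.004,0],[0,0.4,0,0,0,0,0],[0,0.2,0,0,0,0,0],[0,0,0,0,0,0,0]]' >/dev/null; python3 go.py 0.564 0.2406 0.0535 64; for i in 1 2; do python3 -m jog '[[0,0.3,0,0,0,0,0],[0,0,0,0,0,0,0]]' | grep -E "pos|force"; done;  python3 go.py 0.564 0.2406 0.0535 64
```

```text
t 21.28 p [0.5627 0.2385 0.0542] gap 0.0609 F [-0.2 -0.2 -2.9] q7 0.49 tilt 0.12
shift now cm [ 0.25  0.07 -0.02] turn [-0.001 -0.002 -0.002] | shift after turn [ 0.25  0.07 -0.02]
position: [0.5632, 0.2383, 0.0519]
contact_force: [-0.2, -0.9, -2.0]
position: [0.5637, 0.2384, 0.0527]
contact_force: [-0.6, -0.4, -2.7]
t 21.62 p [0.5637 0.2384 0.0527] gap 0.0609 F [-0.6 -0.4 -2.7] q7 0.49 tilt 0.12
shift now cm [ 0.21 -0.08  0.07] turn [ 0.002 -0.003  0.   ] | shift after turn [ 0.21 -0.08  0.07]
```

```bash
python3 -m jog '[[0,0.4,0,0,0,0,0],[0,0.4,0,0,0,0,0],[0,0,0,0,0,0,0],[0,0,0,0,0,0,0]]' | grep -E "pos|force"
```

```text
position: [0.5653, 0.2391, 0.0537]
contact_force: [-0.2, -0.1, -2.0]
```

```bash
python3 -m jog '[[0,0,0,0,0,0,-0.4],[0,0,0,0,0,0,-0.8],[0,0,0,0,0,0,-1],[0,0,0,0,0,0,-1],[0,0,0,0,0,0,-1]]'; python3 go.py 0.565 0.24 0.15 64;python3 -m jog '[[0,-1,0,0,0,0,-1],[0,-1.5,0,0,0,0,-1],[0,-1.5,0,0,0,0,-1],[0,-1.5,0,0,0,0,-1],[0,-2,0,0,0,0,-1],[0,-2,0,0,0,0,-1],[0,-2,0,0,0,0,-1],[0,0,0,0,0,0,-1]]'; python3 go.py 0.4442 0.0019 0.10 62
```

```text
clock: 22.37
position: [0.5658, 0.2394, 0.0523]
tcp_rot: [-1.395, -0.874, 0.859]
contact_force: [-0.4, 0.2, -0.2]
finger_gap: 0.0854
t 22.37 p [0.5658 0.2394 0.0523] gap 0.0854 F [-0.4  0.2 -0.2] q7 0.48 tilt 0.55
shift now cm [ 0.08 -9.77  0.03] turn [ 0.008 -0.004  0.006] | shift after turn [ 0.02 -9.77  0.1 ]
clock: 23.03
position: [0.5638, 0.2389, 0.1739]
tcp_rot: [-1.394, -0.87, 0.863]
contact_force: [0.2, 1.0, 0.6]
finger_gap: 0.0856
t 23.03 p [0.5638 0.2389 0.1739] gap 0.0856 F [0.2 1.  0.6] q7 0.52 tilt 0.31
shift now cm [-26.56   7.33   0.31] turn [0.005 0.031 0.003] | shift after turn [-26.54   7.39  -0.56]
```

```bash
python3 -m jog '[[-2,0,0,0,0.03,0,-0.6],[-3.2,0,0,0,0,0,-0.6],[-3.2,0.8,0,0,0,0,-0.6],[-3.2,0.9,0,0,0,0,-0.6],[-3.2,0.9,0,0,0,0,-0.6],[-3.2,0.9,0,0,0,0,-0.6],[-3.2,0.9,0,0,0,0,-0.6],[-3.2,0.9,0,0,0,0,-0.6],[-2,0.9,0,0,0,0,-0.6],[0,0,0,0,0,0,-0.6]]' >/dev/null; python3 go.py 0.4442 0.0019 0.08 62
```

```text
t 23.87 p [4.369e-01 3.000e-04 1.120e-01] gap 0.0683 F [-0.   0.1 -0.3] q7 0.78 tilt 0.9
shift now cm [ 0.44  3.21 -0.55] turn [0.009 0.004 0.012] | shift after turn [ 0.48  3.2  -0.57]
```

```bash
python3 -m jog '[[0.5,1,-0.6,0.009,0,0.012,-0.6],[0,2,0,0,0,0,-0.6],[0,0,0,0,0,0,-0.6]]' >/dev/null; python3 go.py 0.4442 0.0019 0.08 62; python3 -c "
from h import *
c=snap('wrist','w8');snap('scene','s8');print(w2pix(c,[[.4442,.0019,.012],[.4442,.0019,.024]])*400/512)
i=cv2.imread('pics/s8.png')[234:354,220:380];a=cv2.imread('pics/w8.png');cv2.imwrite('pics/v8.png',np.hstack([cv2.resize(a,(400,300),interpolation=cv2.INTER_AREA),cv2.resize(i,(400,300),interpolation=cv2.INTER_CUBIC)]))"
```

```text
t 24.12 p [4.448e-01 4.000e-04 8.240e-02] gap 0.0683 F [-0.6 -0.9 -0. ] q7 0.76 tilt 0.09
shift now cm [0.1  0.24 0.13] turn [ 0.002 -0.     0.001] | shift after turn [0.1  0.24 0.13]
[[204.68626698 157.50663349]
 [204.79504394 162.12151605]]
```

View pics/v8.png

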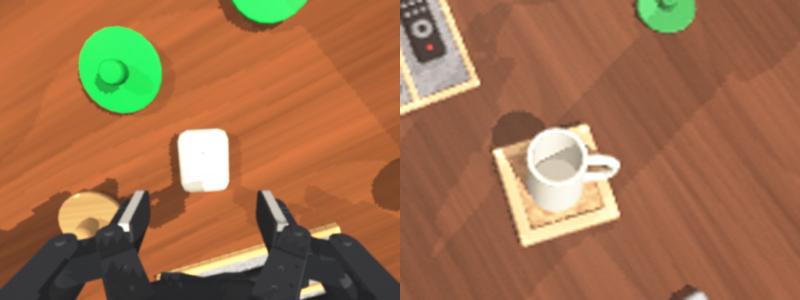

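Case centred at (203,160) and the mug stands in the coaster recess. Descend on the case.

```bash
python3 -m jog '[[0.1,1.3,0.2,0,0,0,-0.6],[0,1.4,0.1,0,0,0,-0.6],[0,1.4,0.1,0,0,0,-0.6],[0,1,0.1,0,0,0,-0.6],[0,0,0,0,0,0,-0.6]]' >/dev/null; python3 go.py 0.4442 0.0019 0.003 62
```

```text
t 24.63 p [0.4456 0.0065 0.0368] gap 0.0684 F [-0.1  0.8 -0.4] q7 0.72 tilt 0.7
shift now cm [-0.5   3.38 -0.06] turn [0.01  0.003 0.007] | shift after turn [-0.47  3.38 -0.1 ]
```

```bash
python3 -m jog '[[-0.5,0.3,-0.1,0.01,0,0.007,-0.6],[0,1.1,0,0,0,0,-0.6],[0,1.1,0,0,0,0,-0.6],[0,0.8,0,0,0,0,-0.6],[0,0,0,0,0,0,-0.6]]' >/dev/null; python3 go.py 0.4442 0.0019 0.003 62
```

```text
t 25.05 p [4.467e-01 3.000e-04 1.480e-02] gap 0.0683 F [ 0.1  0.3 -0.2] q7 0.17 tilt 0.27
shift now cm [0.03 1.18 0.3 ] turn [ 0.003  0.005 -0.003] | shift after turn [0.03 1.18 0.29]
```

```bash
python3 -m jog '[[0,0.4,0.3,0,0,0,-0.6],[0,0.6,0,0,0,0,-0.6],[0,0.3,0,0,0,0,-0.6],[0,0,0,0,0,0,-0.6]]' >/dev/null; python3 go.py 0.4442 0.0019 0.003 62; python3 -c "
from h import *
print(arm.read_state()['joint_positions'].round(2))"
```

```text
t 25.38 p [ 0.4468 -0.0009  0.0052] gap 0.0686 F [-0.2  0.3 -0.2] q7 -0.19 tilt 0.65
shift now cm [0.13 0.21 0.36] turn [ 0.01   0.004 -0.005] | shift after turn [0.13 0.22 0.36]
[-0.03  0.71 -0.14  2.38  1.13  0.11 -0.19]
```

```bash
python3 -m jog '[[0,0,0,0,0,0,-0.2],[0,0,0,0,0,0,0.2],[0,0,0,0,0,0,0.3],[0,0,0,0,0,0,0.3],[0,0,0,0,0,0,0.3],[0,0,0,0,0,0,0.3]]' 30; python3 go.py 0.4442 0.0019 0.003 62; python3 -m jog '[[0,-0.4,0,0,0,0,0.3],[0,-1,0,0,0,0,0.3],[0,-2,0,0,0,0,0.3],[0,-2,0,0,0,0,0.3],[0,-2,0,0,0,0,0.3],[0,0,0,0,0,0,0.3]]'; python3 go.py 0.5796 -0.2642 0.06 62
```

```text
clock: 25.88
position: [0.4486, -0.0022, 0.0083]
tcp_rot: [-1.417, -0.85, 0.844]
contact_force: [0.4, 0.4, -0.6]
finger_gap: 0.0451
t 25.88 p [ 0.4486 -0.0022  0.0083] gap 0.0451 F [ 0.4  0.4 -0.6] q7 -0.18 tilt 0.94
shift now cm [0.16 0.52 0.59] turn [ 0.016  0.003 -0.005] | shift after turn [0.16 0.53 0.59]
clock: 26.38
position: [0.4458, -0.0002, 0.0841]
tcp_rot: [-1.412, -0.847, 0.852]
contact_force: [0.7, 0.7, -0.1]
finger_gap: 0.0454
t 26.38 p [ 4.458e-01 -2.000e-04  8.410e-02] gap 0.0454 F [ 0.7  0.7 -0.1] q7 0.11 tilt 0.77
shift now cm [-17.18   2.8  -24.06] turn [ 0.009  0.007 -0.01 ] | shift after turn [-17.03   2.41 -24.21]
```

```bash
python3 -m jog '[[-1,0,-1.5,0.009,0.007,-0.01,0.3],[-2,0,-2.7,0,0,0,0.3],[-2,0,-2.8,0,0,0,0.3],[-2,0,-2.8,0,0,0,0.3],[-2,0,-2.8,0,0,0,0.3],[-2,0,-2.8,0,0,0,0.3],[-2,0,-2.8,0,0,0,0.3],[-2,0,-2.8,0,0,0,0.3],[-1.5,0,-2.2,0,0,0,0.3],[-0.6,0,-1,0,0,0,0.3],[0,0,0,0,0,0,0.3]]' >/dev/null; python3 go.py 0.585 -0.267 0.04 62
```

```text
t 27.3 p [ 0.5835 -0.2782  0.0778] gap 0.0457 F [-0.5  0.5 -0.6] q7 0.81 tilt 0.18
shift now cm [1.06 3.78 0.38] turn [-0.003  0.003  0.001] | shift after turn [1.06 3.78 0.4 ]
```

```bash
python3 -m jog '[[1.1,1,0.4,0,0,0,0.3],[0,1.5,0,0,0,0,0.3],[0,1.5,0,0,0,0,0.3],[0,0.5,0,0,0,0,0.3],[0,0,0,0,0,0,0.3]]' >/dev/null; python3 go.py 0.585 -0.267 0.0175 62;python3 -c "
from h import *
c=snap('wrist','w9');snap('scene','s9')
i=cv2.imread('pics/s9.png')[110:230,140:300];a=cv2.imread('pics/w9.png');cv2.imwrite('pics/v9.png',np.hstack([cv2.resize(a,(400,300),interpolation=cv2.INTER_AREA),cv2.resize(i,(400,300),interpolation=cv2.INTER_CUBIC)]))"
```

```text
t 27.72 p [ 0.5819 -0.2644  0.0267] gap 0.0455 F [-0.2  0.  -0.3] q7 0.73 tilt 0.43
shift now cm [-0.09  0.92 -0.41] turn [-0.007  0.005 -0.001] | shift after turn [-0.09  0.92 -0.4 ]
```

View pics/v9.png

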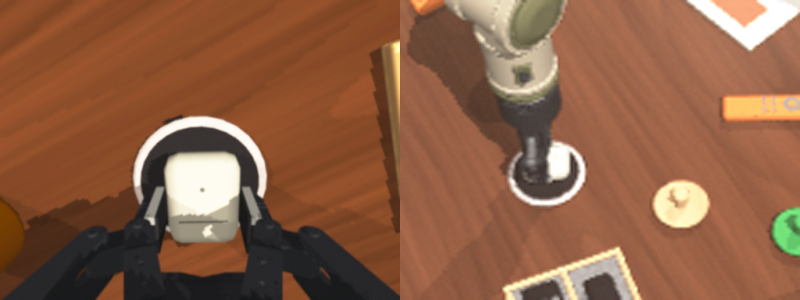

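```bash
python3 -c "
from h import *
c=load('w9');k=512/400
print(w2pix(c,[[.5796,-.2642,.009]])/k)
for z in (.042,.035): print([pix2w(c,203*k,v*k,z)[:2].round(4) for v in (150,172,195,243)])
for v in [(134,178),(266,178),(200,117)]: print(pix2w(c,v[0]*k,v[1]*k,.007).round(4))
s,m=st()"
```

```text
[[202.67811389 181.3343483 ]]
[array([ 0.5485, -0.2476]), array([ 0.5605, -0.2539]), array([ 0.5738, -0.2609]), array([ 0.6046, -0.2771])]
[array([ 0.5505, -0.2487]), array([ 0.5632, -0.2553]), array([ 0.5772, -0.2627]), array([ 0.6097, -0.2797])]
[ 0.5541 -0.3089  0.007 ]
[ 0.6    -0.2214  0.007 ]
[ 0.5365 -0.2436  0.007 ]
t 27.82 p [ 0.5825 -0.2645  0.028 ] gap 0.0453 F [ 0.2 -0.  -0.4]
[[ 0.466 -0.006 -0.885]
 [ 0.885  0.002  0.466]
 [-0.    -1.     0.006]]
```

Case sits within ~2 mm of the pad centre; lower straight.

```bash
python3 -m jog '[[0,0.5,-0.1,-0.007,0,0,0.3],[0,0.3,0,0,0,0,0.3],[0,0,0,0,0,0,0.3]]' | grep -E "pos|force"; for i in 1 2; do python3 -m jog '[[0,0.25,0,0,0,0,0.3],[0,0,0,0,0,0,0.3]]' | grep -E "pos|force"; done; python3 go.py 0.5825 -0.2645 0.0175 62
```

```text
position: [0.5843, -0.2649, 0.0209]
contact_force: [-1.1, 0.1, -1.6]
position: [0.5845, -0.2651, 0.0188]
contact_force: [-0.9, -0.3, -1.2]
position: [0.5848, -0.2654, 0.0165]
contact_force: [-0.7, -0.1, -0.7]
t 28.4 p [ 0.5848 -0.2654  0.0165] gap 0.0451 F [-0.7 -0.1 -0.7] q7 0.71 tilt 0.33
shift now cm [-0.02 -0.11  0.24] turn [ 0.006  0.004 -0.   ] | shift after turn [-0.02 -0.1   0.24]
```

```bash
python3 -m jog '[[0,0.3,0.2,0.006,0,0,0.3],[0,0,0,0,0,0,0.3],[0,0,0,0,0,0,0.2],[0,0,0,0,0,0,0],[0,0,0,0,0,0,-0.3],[0,0,0,0,0,0,-0.4],[0,0,0,0,0,0,-0.4],[0,-0.7,0,0,0,0,-0.4],[0,-2,0,0,0,0,-0.4],[0,-3,0,0,0,0,-0.4],[0,-3,0,0,0,0,-0.4],[0,0,0,0,0,0,-0.4]]'; python3 go.py 0.4505 -0.135 0.09 62
```

```text
clock: 29.4
position: [0.5836, -0.2638, 0.105]
tcp_rot: [-1.398, -0.846, 0.847]
contact_force: [1.1, -0.3, -0.5]
finger_gap: 0.0594
t 29.4 p [ 0.5836 -0.2638  0.105 ] gap 0.0594 F [ 1.1 -0.3 -0.5] q7 0.81 tilt 0.1
shift now cm [ 5.23  1.53 17.76] turn [-0.002  0.006  0.   ] | shift after turn [ 5.13  1.5  17.8 ]
```

```bash
python3 -m jog '[[0.5,0,1.5,0,0,0,0.1],[0.9,0,3,0,0,0,0.1],[0.9,0,3,0,0,0,0.1],[0.9,0,3.1,0,0,0,0.1],[0.9,0,3.1,0,0,0,0.1],[0.9,0,3.1,0,0,0,0.1],[0.2,0,1.2,0,0,0,0.1],[0,0,0,0,0,0,0.1]]' >/dev/null; python3 go.py 0.451 -0.1345 0.065 62
```

```text
t 30.07 p [ 0.4439 -0.1311  0.1087] gap 0.0383 F [ 0.8 -0.1 -0.4] q7 0.48 tilt 0.37
shift now cm [ 0.03  4.38 -0.76] turn [0.006 0.001 0.002] | shift after turn [ 0.03  4.37 -0.79]
```

```bash
python3 -m jog '[[0,1,-0.8,0.006,0,0,0.1],[0,1.5,0,0,0,0,0.1],[0,1.5,0,0,0,0,0.1],[0,0,0,0,0,0,0.1]]' >/dev/null; python3 go.py 0.451 -0.1345 0.065 62;python3 -c "
from h import *
c=snap('wrist','w10');snap('scene','s10');print(w2pix(c,[[.451,-.1345,.037],[.451,-.1345,.013]]))
i=cv2.imread('pics/s10.png')[140:245,170:310];a=cv2.imread('pics/w10.png')[90:330,96:416];cv2.imwrite('pics/v10.png',np.hstack([cv2.resize(a,(400,300),interpolation=cv2.INTER_CUBIC),cv2.resize(i,(400,300),interpolation=cv2.INTER_CUBIC)]))"
```

```text
t 30.4 p [ 0.4569 -0.138   0.0673] gap 0.0385 F [-1.   0.4  0. ] q7 0.4 tilt 0.35
shift now cm [0.03 0.23 0.69] turn [0.006 0.    0.002] | shift after turn [0.03 0.23 0.68]
[[261.39556235 215.56388878]
 [261.12099555 201.786537  ]]
```

View pics/v10.png

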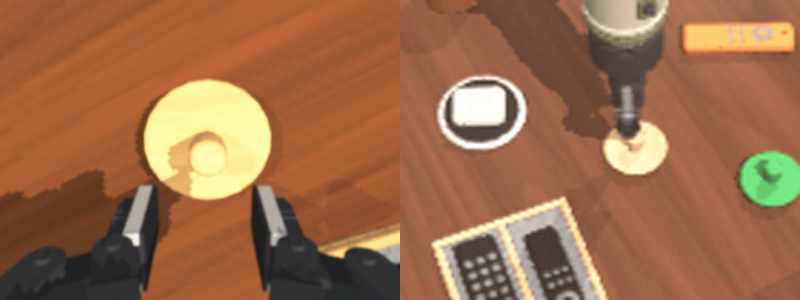

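Lid's knob projects within ~1.5 px of prediction; case lies flat in the middle of the pad. Descend on the knob.

```bash
python3 -m jog '[[0,0.5,0.7,0.006,0,0,0.1],[0,1,0,0,0,0,0.1],[0,1,0,0,0,0,0.1],[0,0.6,0,0,0,0,0.1],[0,0,0,0,0,0,0.1]]' >/dev/null; python3 go.py 0.451 -0.1345 0.02 62
```

```text
t 30.92 p [ 0.4525 -0.1358  0.0375] gap 0.0386 F [-0.8  0.6  0.5] q7 0.3 tilt 0.26
shift now cm [0.04 1.75 0.19] turn [ 0.003 -0.003  0.004] | shift after turn [0.05 1.75 0.19]
```

```bash
python3 -m jog '[[0,0.7,0.2,0,0,0.004,0.1],[0,0.7,0,0,0,0,0.1],[0,0.4,0,0,0,0,0.1],[0,0,0,0,0,0,0.1]]' >/dev/null; python3 go.py 0.451 -0.1345 0.02 62
```

```text
t 31.25 p [ 0.4514 -0.1353  0.02  ] gap 0.0388 F [ 0.9 -0.4  0.5] q7 0.23 tilt 0.24
shift now cm [0.05 0.   0.07] turn [ 0.004 -0.004 -0.   ] | shift after turn [0.05 0.   0.07]
```

```bash
python3 -m jog '[[0,0,0.07,0.004,0,0,0.4],[0,0,0,0,0,0,0.7],[0,0,0,0,0,0,0.7],[0,0,0,0,0,0,0.7],[0,0,0,0,0,0,0.7],[0,0,0,0,0,0,0.7]]' 35; python3 -m jog '[[0,-0.5,0,0,0,0,0.7],[0,-1.5,0,0,0,0,0.7],[0,-3,0,0,0,0,0.7],[0,-3,0,0,0,0,0.7],[0,-3,0,0,0,0,0.7],[0,-3,0,0,0,0,0.7],[0,-3,0,0,0,0,0.7],[0,0,0,0,0,0,0.7]]'; python3 go.py 0.565 0.24 0.20 62; python3 -c "
from h import *
c=snap('scene','s11');snap('wrist','w11')
i=cv2.imread('pics/s11.png')[260:350,230:330];cv2.imwrite('pics/v11.png',cv2.resize(i,(660,594),interpolation=cv2.INTER_CUBIC))"
```

```text
clock: 31.75
position: [0.4512, -0.1354, 0.0216]
tcp_rot: [-1.405, -0.839, 0.838]
contact_force: [0.3, -0.3, -0.5]
finger_gap: 0.0179
clock: 32.42
position: [0.4486, -0.1323, 0.2]
tcp_rot: [-1.393, -0.838, 0.846]
contact_force: [1.1, 0.2, -0.4]
finger_gap: 0.0178
t 32.42 p [ 0.4486 -0.1323  0.2   ] gap 0.0178 F [ 1.1  0.2 -0.4] q7 0.7 tilt 0.53
shift now cm [38.35  0.05  7.17] turn [-0.009  0.001 -0.   ] | shift after turn [38.34 -0.    7.2 ]
```

View pics/v11.png

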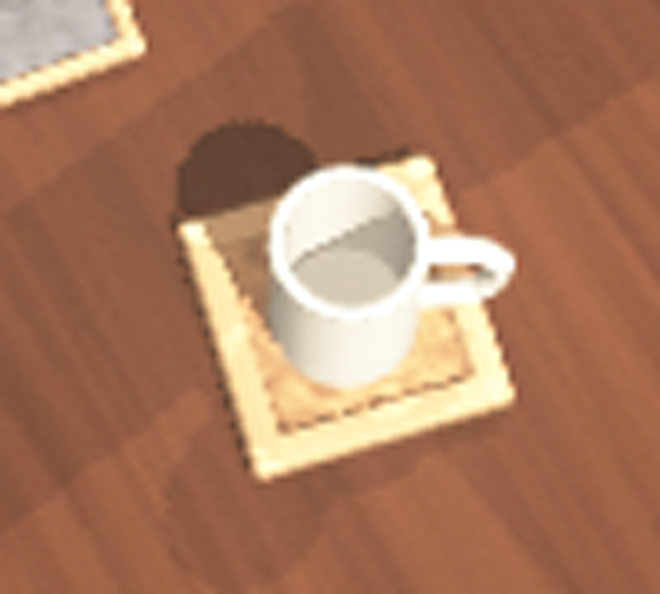

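```bash
python3 -c "
from h import *
c=load('s11'); f=lambda x,y:((x+.5)/6.6-.5+230,(y+.5)/6.6-.5+260)
w=np.array([pix2w(c,*f(*p),.1)[:2] for p in [(270,242),(428,242),(348,165),(348,319)]]);print(w.round(4),w.mean(0).round(4))
# same for the mug on the table as bias check vs gripper: initial rim est .4639,.1173, TCP at grip .4653,.1177
c=load('w11');print(w2pix(c,[[.451+.4486-.4512,-.1345+.0031,.2+.037-.0216]]))
w=np.array([pix2w(c,*f(*p),.016)[:2] for p in [(270,242)]])
"

```

```text
[[0.5925 0.2237]
 [0.5379 0.2548]
 [0.549  0.2114]
 [0.5817 0.266 ]] [0.5653 0.239 ]
[[264.44071606 267.84994682]]
```

```bash
python3 -m jog '[[1.5,0,0.3,-0.009,0,0,0.7],[3,0,0.6,0,0,0,0.7],[3.5,0,0.65,0,0,0,0.7],[3.5,0,0.65,0,0,0,0.7],[3.5,0,0.65,0,0,0,0.7],[3.5,0,0.65,0,0,0,0.7],[3.5,0,0.65,0,0,0,0.7],[3.5,0,0.65,0,0,0,0.7],[3.5,0,0.65,0,0,0,0.7],[3.5,0,0.65,0,0,0,0.7],[3,0,0.6,0,0,0,0.7],[1.5,0,0.3,0,0,0,0.7]]'>/dev/null; python3 -m jog '[[0.5,0,0,0,0,0,0.7],[0,0,0,0,0,0,0.7],[0,0,0,0,0,0,0.7]]'; python3 go.py 0.5655 0.239 0.15 62
```

```text
clock: 33.77
position: [0.5534, 0.2416, 0.1701]
tcp_rot: [-1.39, -0.805, 0.871]
contact_force: [0.1, -0.0, -1.4]
finger_gap: 0.0182
t 33.77 p [0.5534 0.2416 0.1701] gap 0.0182 F [ 0.1 -0.  -1.4] q7 0.05 tilt 2.41
shift now cm [ 0.4   1.96 -1.25] turn [-0.031 -0.003 -0.028] | shift after turn [ 0.34  2.01 -1.19]
```

```bash
python3 -m jog '[[0.3,0.5,-1.2,-0.031,0,-0.028,0.7],[0,0.8,0,0,0,0,0.7],[0,0,0,0,0,0,0.7],[0,0,0,0,0,0,0.7]]'>/dev/null; python3 go.py 0.5655 0.239 0.14 62
```

```text
t 34.1 p [0.5635 0.2315 0.1539] gap 0.0181 F [ 0.  -0.3 -0.4] q7 0.02 tilt 0.43
shift now cm [0.77 1.39 0.18] turn [-0.001 -0.008 -0.007] | shift after turn [0.76 1.39 0.17]
```

```bash
python3 -m jog '[[0.7,0.5,0.2,0,-0.008,-0.007,0.7],[0,0.7,0,0,0,0,0.7],[0,0,0,0,0,0,0.7],[0,0,0,0,0,0,0.7]]'>/dev/null; python3 go.py 0.5655 0.239 0.13 62
```

```text
t 34.43 p [0.5648 0.2373 0.1408] gap 0.018 F [ 0.5  0.  -0.9] q7 0.01 tilt 0.16
shift now cm [0.18 1.08 0.01] turn [-0.002 -0.002 -0.002] | shift after turn [0.18 1.08 0.01]
```

```bash
python3 -m jog '[[0.2,0.4,0,0,0,0,0.7],[0,0.5,0,0,0,0,0.7],[0,0,0,0,0,0,0.7],[0,0,0,0,0,0,0.7]]'>/dev/null; python3 go.py 0.5655 0.239 0.115 62; python3 -c "
from h import *
c=snap('scene','s12');snap('side','d12')
i=cv2.imread('pics/s12.png')[255:330,240:340];a=cv2.imread('pics/d12.png')[125:185,215:295];cv2.imwrite('pics/v12.png',np.hstack([cv2.resize(a,(400,300),interpolation=cv2.INTER_CUBIC),cv2.resize(i,(400,300),interpolation=cv2.INTER_CUBIC)]))"
```

```text
t 34.77 p [0.5657 0.2397 0.1309] gap 0.0185 F [-0.6 -0.8 -1.1] q7 -0.0 tilt 0.17
shift now cm [-0.06  1.59 -0.02] turn [-0.003 -0.001 -0.002] | shift after turn [-0.07  1.59 -0.01]
```

View pics/v12.png

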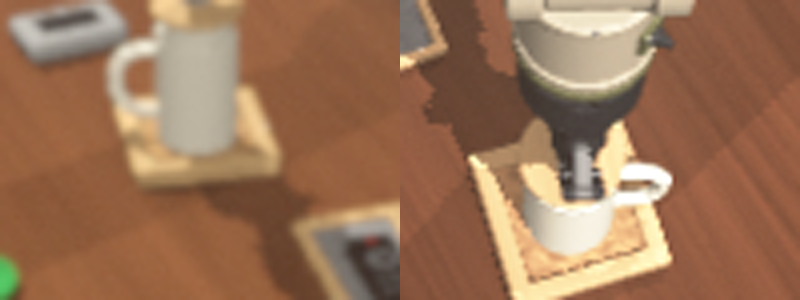

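Lid is level and centred above the mug mouth. Lower slowly.

```bash
for i in 1 2 3; do python3 -m jog '[[0,0.3,0,0,0,0,0.7],[0,0,0,0,0,0,0.7]]' | grep -E "pos|force"; done; python3 go.py 0.5655 0.239 0.115 62
```

```text
position: [0.5658, 0.2396, 0.1281]
contact_force: [0.2, -0.2, -0.4]
position: [0.5659, 0.2395, 0.1249]
contact_force: [-0.0, -0.5, -0.3]
position: [0.5659, 0.2395, 0.1217]
contact_force: [-0.1, 0.2, -1.0]
t 35.37 p [0.5659 0.2395 0.1217] gap 0.0182 F [-0.1  0.2 -1. ] q7 -0.01 tilt 0.12
shift now cm [-0.06  0.67  0.01] turn [-0.002 -0.002 -0.001] | shift after turn [-0.06  0.67  0.01]
```

```bash
for i in 1 2 3; do python3 -m jog '[[0,0.25,0,0,0,0,0.7],[0,0,0,0,0,0,0.7]]' | grep -E "pos|force"; done; python3 go.py 0.5655 0.239 0.115 62
```

```text
position: [0.5659, 0.2395, 0.1188]
contact_force: [0.4, 0.1, -0.7]
position: [0.5659, 0.2394, 0.116]
contact_force: [0.3, 0.6, -0.7]
position: [0.5662, 0.2398, 0.1138]
contact_force: [-0.4, 0.0, -0.5]
t 35.87 p [0.5662 0.2398 0.1138] gap 0.0182 F [-0.4  0.  -0.5] q7 -0.02 tilt 0.07
shift now cm [-0.11 -0.12  0.02] turn [-0.001 -0.002 -0.   ] | shift after turn [-0.11 -0.12  0.02]
```

```bash
python3 -m jog '[[0,0.2,0,0,0,0,0.7],[0,0,0,0,0,0,0.7],[0,0,0,0,0,0,0.5],[0,0,0,0,0,0,0.3],[0,0,0,0,0,0,0.1],[0,0,0,0,0,0,0.1],[0,-0.5,0,0,0,0,0.1],[0,-1,0,0,0,0,0.1],[0,-1.5,0,0,0,0,0.1],[0,-2,0,0,0,0,0.1],[0,-3,0,0,0,0,0.1],[0,-3,0,0,0,0,0.1]]'; python3 -m jog '[[0,-1,0,0,0,0,0.1],[0,0,-3,0,0,0,0.1],[0,0,-4,0,0,0,0.1],[0,0,-4,0,0,0,0.1],[0,0,-3,0,0,0,0.1],[0,0,0,0,0,0,0.1],[0,0,0,0,0,0,0.1],[0,0,0,0,0,0,0.1]]'; python3 -c "
from h import *
c=snap('scene','s13');snap('side','d13')
i=cv2.imread('pics/s13.png')[120:345,160:360];a=cv2.imread('pics/d13.png')[125:215,195:275];cv2.imwrite('pics/v13.png',np.hstack([cv2.resize(a,(320,360),interpolation=cv2.INTER_CUBIC),cv2.resize(i,(480,540),interpolation=cv2.INTER_CUBIC)[:360]]) if 0 else np.hstack([cv2.resize(a,(300,338),interpolation=cv2.INTER_CUBIC).copy() if 0 else cv2.copyMakeBorder(cv2.resize(a,(300,338),interpolation=cv2.INTER_CUBIC),0,202,0,0,0),cv2.resize(i,(480,540),interpolation=cv2.INTER_CUBIC)]))"
```

```text
clock: 36.87
position: [0.5637, 0.2389, 0.224]
tcp_rot: [-1.4, -0.834, 0.85]
contact_force: [1.1, 0.7, 0.2]
finger_gap: 0.0383
clock: 37.53
position: [0.6933, 0.1733, 0.2477]
tcp_rot: [-1.4, -0.848, 0.842]
contact_force: [-0.2, 0.4, -0.8]
finger_gap: 0.0385
```

View pics/v13.png

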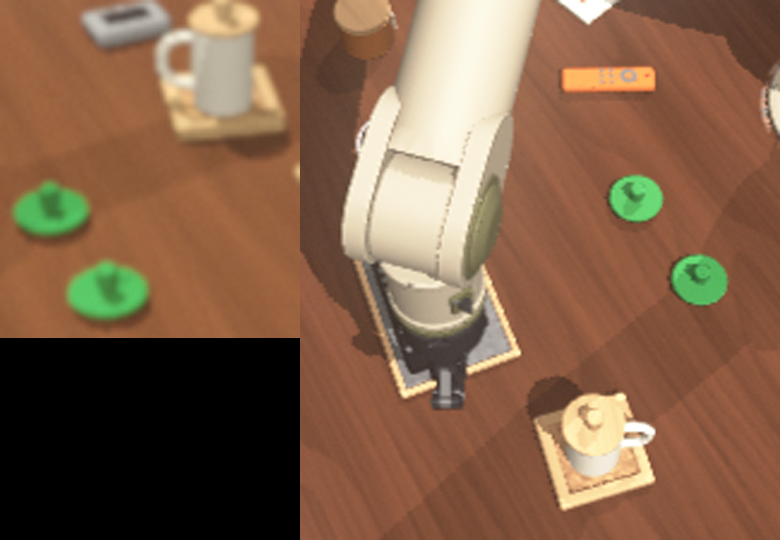

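```bash
python3 -c "
from h import *
c=load('s7'); f=lambda x,y:((x-400+.5)/2.5-.5+140,(y+.5)/2.5-.5+190)
a=np.radians(-7.4);T=np.array([[np.cos(a),np.sin(a)],[-np.sin(a),np.cos(a)]])
for n,q,z in [('short',[(586,80),(611,72),(646,165),(621,174)],.022),('long',[(522,90),(555,80),(601,205),(568,215)],.024)]:
    w=np.array([pix2w(c,*f(*p),z)[:2] for p in q]);e=w[2]-w[1];print(n,(T@(w.mean(0)-[.6389,-.0217])).round(4),np.degrees(np.arctan2(e[1],e[0])).round(1),np.linalg.norm(np.roll(w,-1,0)-w,axis=1).round(3))
# tray unchanged since release? compare frames s7 and s10 in the tray area; power bank s0 vs s13 ; candle
g=lambda t:load(t)['color'].astype(int)
for n,t,(u0,u1,v0,v1) in [('pb','s13',(310,355,345,384)),('candle','s11',(170,202,115,145)),('candle13','s13',(170,202,115,145))]:
    print(n,np.abs(g(t)-g('scene0'))[v0:v1,u0:u1].mean().round(2))
"
```

```text
short [-0.0356 -0.004 ] 80.7 [0.032 0.132 0.031 0.133]
long [0.0354 0.0019] 81.6 [0.042 0.175 0.039 0.174]
pb 5.28
candle 12.64
candle13 41.72
```

```bash
python3 -c "
from h import *
for n,(u0,u1,v0,v1) in {'candle':(172,202,113,146),'pb':(312,354,348,383)}.items():
  t=cv2.imread('pics/scene0.png')[v0:v1,u0:u1]
  for f in ['s8','s11','s12','s13']:
    i=cv2.imread(f'pics/{f}.png')[v0-10:v1+10,u0-10:u1+10];r=cv2.matchTemplate(i,t,cv2.TM_CCOEFF_NORMED);_,m,_,l=cv2.minMaxLoc(r);print(n,f,round(m,3),l[0]-10,l[1]-min(10,v0))
from cell import close_job
close_job()"
```

```text
candle s8 0.998 0 0
candle s11 0.93 0 0
candle s12 0.917 0 0
candle s13 0.894 0 0
pb s8 0.993 0 0
pb s11 0.994 0 0
pb s12 0.993 0 0
pb s13 0.993 0 0
the job is handed in; nothing more can be done
```

The evening setup is finished and handed in at about 37.6 s on the clock. Everything was set down from contact or nearly so, and I saw no sign of a drop.

My last checks, all from the camera images:

- **Mug:** it stands in the coaster recess, within about 2 mm of centre.
- **Lid:** it looks level with its plug in the mouth in both camera views. I lined it up to about 1 mm, but took no separate measurement after letting go.
- **Earbud case:** it lies flat, about 2 mm from the pad's middle when last measured, just before the final lowering. After release I only looked at the picture, which agreed.
- **Short remote:** it is in the near lane at (-36, -4) mm in the tray's frame, about 2° off lengthwise. This was measured right after the remotes were placed.
- **Long remote:** it is in the far lane at (+35, +2) mm, about 1° off lengthwise, measured in the same picture.
- **Candle and power bank:** both matched the starting picture with no shift. In the last frames the candle match was weaker (0.89), perhaps from the arm's shadow.

**Disagreements:**
- The wrist force hardly changed when things touched down, so I judged contact by height instead.
- The short remote's final lowering went about 4 mm past the expected height with no force reading. I raised it 2 mm before opening, and the next picture showed it flat in its lane.
- Wrist joint 6 was at its lower limit (0.11) while I picked up the case. The move was held there and I saw no fault.

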